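# Press a metal sample into the corner of a contact tester and hold it for the reading

## Robot

A 6-joint arm with a two-finger parallel gripper is mounted at the origin on the work surface. World frame = base frame: x ahead of the robot, y to its left, z up, the work surface at z = 0. Lengths are in mm, angles in rad, forces in N, time in s.
With the tool pointing down it reaches from about 275 to 750 mm from the base axis. Payload 10.2 kg.
Tool frame: the origin (TCP) lies midway between the tips of the shut fingers; the grasp point (between the pads) lies grip_depth behind it (grip_depth is the distance from the TCP to the grasp point, in mm); z points along the fingers, y is the line along which they close (so a half turn about z gives the same grasp; the last joint's range is limited). The gripper opens to 85 mm and grips with 20 to 120 N. Pads are 22 mm wide; open, the fingers measure 114 mm over their backs; the gripper's body (76 mm by 85 mm) begins 54 mm behind the grasp point. The pads swing forward as they close: fully open they stand 13 mm farther back than shut.
Start: joints at [-1.515, 0.313, 1.498, -0, 1.331, -0.223], TCP at [144.468, -504.738, 204.694] pointing down, gripper open.
Joint ranges: [-2.94, 2.94], [-0.97, 2.17], [0.19, 2.56], [-1.23, 4.37], [0.02, 3.11], [-2.88, 2.88]. Speed limits (rad/s): [2.39, 2.39, 3.01, 3.14, 3.14, 3.14].

## Interface

Orientations are given as a unit quaternion [w, x, y, z].
In Python, from rig import * gives the robot as it stands.
- The arm moves only by the tool servo_tool, never from a script. Its argument "commands" is a list of rows, each a list of 3 entries, a list of its own where there are three numbers: the gripper command: -1 is fully open, 1 is shut, values between are in proportion, then the shift along the tool's x, y, z in m, then the turn, a rotation vector about the tool's x, y, z in units of 6 degrees (1.0 is 6 degrees). In form: [[grip, [dx, dy, dz], [ax, ay, az]], ...]. A call has 1 to 10 rows; each row shifts and turns the commanded pose from where the row before left it, along the tool's axes as they then stand; what a row does not reach is not made up. A row lasts 1/12 s, in which the tool goes at most 41.7 mm and 7.16 degrees, less where a joint would pass 70% of its speed; a pose out of reach is approached as far as the arm can. A call is refused whole if a number of a shift passes 0.0417 or a number of a turn 1, either way. A call with a gripper value outside its range is refused whole. The fingers move at their own pace and stop on an object; "squeeze" is the grip in N (left out, the last holds). Time passes only in rows, so rows that do not move let the fingers close. It gives the time, the measured TCP pose, the force, the opening and the grip force at its end, in the units of the state.
- sense(): the state, without advancing time (a new reading comes with each control period).
- capture(name): name is "scene" or "top" or "wrist"; returns a dict with "pixels" (400x640x3 uint8, red, green, blue), "z_map" (400x640 float32, mm along the optical axis (not along the pixel's ray), 0 where there is no reading), "fx", "fy", "cx", "cy" (pixels), "rvec" (rotation vector, rad) and "tvec" (3), from world to camera coordinates, as OpenCV has them; the wrist camera has in their place "T_tool_cam" (4x4, takes a point from camera to tool coordinates, whose origin is the TCP and whose axes are the flange's). Camera axes: x right, y down, z forward; pixel columns grow to the right and rows downward; lengths in mm; the calibration is good to about 2 mm. A picture is of the moment at which its call begins: read the wrist's pose just before it.
- finish_job(): hands the job in; it is judged then, once.
The state is a dict: "time_s": time; "joints": joint angles; "dq": joint speeds; "tau": joint torques, N m; "eef_pos": TCP position; "ee_rot": TCP orientation; "force": force on the tool from outside, world axes, zero at the start; "wrist_torque": the same for the moment, N m; "grip_width": opening from 0.0 (shut) to 1.0 (fully open); "grip_force": force on a finger pad.
Only numpy, scipy, OpenCV 4.12 (cv2) and the standard library are available. Lean on these libraries where they do the work, as an engineer would, in place of code of your own. Each camera call takes 0.05 s, during which the arm holds its last target. There are 200 camera calls.

## Task

On the contact tester, first fold the orange guard up by its bar until it stands upright, and let it stand there. Then slide the aluminium sample block up to the brass fence until its end face is flush with it, and finish while holding it there with one steady diagonal push, firmly against the fence and down onto the copper plate together (about 10 to 20 N each way): the program ends with the push still on. Leave everything else on the bench where it is, and do not ram the block.

Things in the scene. Friction and masses are not known exactly. Their poses are not given: they have to be found in the camera images.
- tester: Contact tester, fixed: blue base 260 x 250 mm, copper plate, brass fence, white console (58 mm high) behind the fence. Origin: centre of the base's underside, on the bench. x points from the open front over the plate to the fence, y along the fence, z up. Plate top at z = 20 mm; fence front face at x = +60 mm. Guard hinge line parallel to y at x = +85, z = 68 mm.
- plate: The copper plate of the tester (fixed): 180 mm in x by 240 mm in y, top 20 mm above the bench, from x = -120 to x = +60 mm in the tester's frame. Same origin and axes as tester.
- fence: The brass fence of the tester (fixed, upright): 220 mm long in y, 15 mm thick, from the plate's top to 55 mm above the bench; front face at x = +60 mm in the tester's frame. Same origin and axes as tester.
- guard (a joint): Angle (rad) of the orange guard above level: 0 = level over the plate, pointing to the open front; 1.57 = upright above the fence; range 0 to 2.0, no stop at upright. Stiff friction hinge (0.22 N m; guard 150 g): it stays where it is left. Slotted panel 180 mm wide, 6 mm thick, reaching 85 mm from the hinge; then two 8 mm arms, 100 mm apart, carry the grip bar.
- guard_bar (a point): Middle of the guard's round black grip bar: 12 mm diameter, 92 mm free length between its two arms, parallel to the hinge and 130 mm from it; 39 mm open space between bar and panel edge. It can be pinched from above by jaws that close across it, and it turns in the grip as the guard swings.
- block: Plain smooth aluminium sample block, 0.3-0.5 kg, loose on the copper plate: 95 mm long (x), 60 wide (y), 30 high; its end away from the fence is stepped (see block_step). Origin: centre of the underside; x points to the fence (within 20 degrees at the start), z up. Flush with the fence when its origin is at x = +12.5 mm in the tester's frame, axes parallel. Anywhere along the fence will do.
- block_step (a point): Place for the push, on the block: middle of the inner corner between the flat tread (15 mm above the underside, 35 mm deep in x, 60 mm wide) and the upright riser (15 mm high, facing -x, away from the fence). At x = -12.5 mm, z = 15 mm in the block's frame; the tread reaches from there to x = -47.5 mm. The block slides easily on the plate (friction about 0.25); its centre of mass is at x = +7 mm.
- dark_block: Bystander: dark grey block of the same shape as the sample, on the bench to the right of the tester. Origin: centre of underside.
- brass_weight: Bystander: small brass cylinder, 24 mm diameter, 22 mm high, standing on the copper plate near its left (+y) edge. Origin: centre of underside.
- dish: Bystander: shallow glass dish, 90 mm diameter, 15 mm high, on the bench to the left of the tester. Origin: centre of underside.
- wash_bottle: Bystander: white wash bottle with orange cap and spout, 70 mm diameter, 200 mm high, left side. Origin: centre of underside.
- reagent: Bystander: amber bottle, 60 mm diameter, 120 mm high, right side. Origin: centre of underside.
- beaker: Bystander: glass beaker, 80 mm diameter, 95 mm high, right side. Origin: centre of underside.
Things that resemble listed ones, but are neither listed nor needed, are in the scene too. Leave any pink or red look-alike of the block alone.

How it is judged:
By the outcome, as a careful person would: the job done as asked, in the order asked, and still so for the second after the job is handed in, while the arm keeps its last pose, push and grip.
It also fails if it takes over 51 s, if anything falls off the work surface, if the arm or the gripper's body presses on something with over 40 N, if the wrist force passes 120 N, or if a joint passes its speed limit or range.

## Working session

There is one attempt and no reset: what is moved stays moved. The work goes in short steps, Python scripts to look and compute and a tool call to move; the robot and the scene stay as the last step left them, time stands still between calls to the robot, and variables do not carry over. Pictures are saved under pics/ and viewed, at most 10 in all, crops included, and the job is handed in when it is done.

Besides the shell and the picture viewer there is one more tool, called after "Call:" as name(argument=value, ...) on one line, values as JSON. servo_tool: Moves the arm, as the interface text tells. Its arguments: {"type":"object","properties":{"commands":{"type":"array"},"squeeze":{"type":"number"}},"required":["commands"]}

```bash
mkdir -p pics; ls; python3 - <<'E'
from rig import *
import cv2,numpy as np
s=sense();print(s)
for n in("scene","top"):
    c=capture(n);cv2.imwrite(f"pics/{n}0.png",c["pixels"][:,:,::-1]);np.savez(f"{n}0.npz",**c)
    print(n,c["fx"],c["cx"],c["cy"],c["rvec"],c["tvec"])
E
```

```text
pics
{'time_s': 0.0, 'joints': array([-1.51542318e+00,  3.13477419e-01,  1.49845824e+00, -2.72496220e-05,
        1.33098109e+00, -2.23389686e-01]), 'dq': array([-4.02680875e-04,  1.10851053e-03, -8.75068777e-05, -1.05175452e-03,
       -3.18275407e-04, -1.70255470e-04]), 'tau': array([ 6.48835648e-04, -4.12269115e+01, -2.59739631e+01, -1.53722344e-04,
        4.18416443e-03,  2.11923339e-05]), 'eef_pos': array([ 144.4317704 , -504.434629  ,  204.11310246]), 'ee_rot': array([-6.60821320e-04,  9.90301458e-01,  1.38933740e-01,  4.23658395e-05]), 'force': array([ 0.1439215 ,  0.26411018, -0.9317085 ]), 'wrist_torque': array([ 0.02932699, -0.02016704,  0.01539154]), 'grip_force': 0.0, 'grip_width': 0.9955257372438964}
scene 423.94911239698604 323.69059004179155 200.75391479306612 [ 1.32075146  1.94942895 -1.11943065] [ 214.42644059 -169.76450235 1734.35341625]
top 409.4827546374743 315.44828170970624 194.98085782808698 [ 2.15635863 -2.2098682   0.07822445] [ -25.1061059   509.27255122 1111.64898241]
```

View pics/scene0.png

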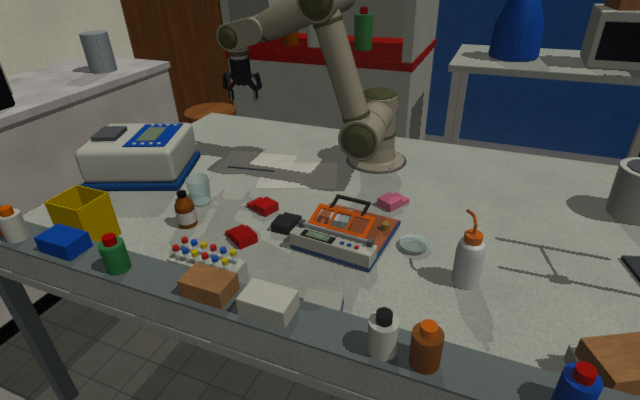

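View pics/top0.png

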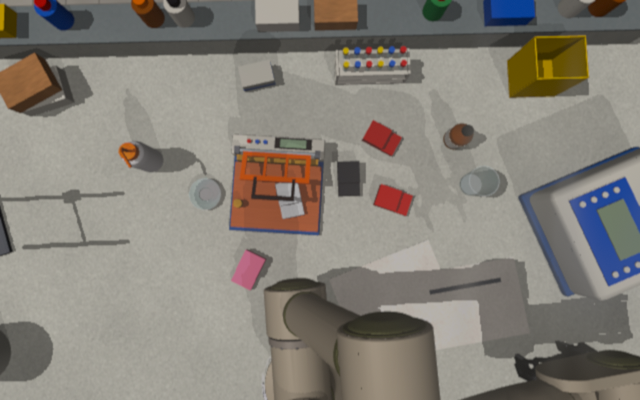

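The top view shows the tester at about (278,185). Its fence and console are at (278,145), the orange guard at (275,167) and the black bar at (273,190). The light sample block is on the plate at (290,203). Things that could be taken for the block: dark block (348,178), red (382,138) and (393,200), pink (249,269), and a grey box on the bench at (257,76). By the description I choose (290,203), and I'll check it in a crop.

```bash
cat > h.py <<'E'
import cv2,numpy as np
def ray(c,u,v,z):
    R,_=cv2.Rodrigues(c["rvec"]);t=c["tvec"].ravel()
    o=-R.T@t; d=R.T@np.array([(u-c["cx"])/c["fx"],(v-c["cy"])/c["fy"],1.])
    return o+d*(z-o[2])/d[2]
def proj(c,p):
    R,_=cv2.Rodrigues(c["rvec"]);q=R@np.array(p,float)+c["tvec"].ravel()
    return q[0]/q[2]*c["fx"]+c["cx"],q[1]/q[2]*c["fy"]+c["cy"]
def quat(yaw): pass
E
python3 - <<'E'
from h import *
c=np.load("top0.npz");im=c["pixels"][:,:,::-1].copy()
hsv=cv2.cvtColor(im,cv2.COLOR_BGR2HSV)
cr=im[128:240,222:372];cv2.imwrite("pics/crop0.png",cv2.resize(cr,None,fx=5,fy=5,interpolation=cv2.INTER_CUBIC))
# copper plate + base blob: saturated pixels in area
m=((hsv[:,:,1]>110)*255).astype(np.uint8);m[:125]=0;m[240:]=0;m[:,:222]=0;m[:,330:]=0
for k in cv2.findContours(m,0,1)[0]:
    if cv2.contourArea(k)>500:
        r=cv2.minAreaRect(k);print(r,cv2.boxPoints(r).tolist())
E
```

```text
((276.1498107910156, 190.60311889648438), (86.83057403564453, 75.54010772705078), 3.5763344764709473) [[230.4630584716797, 225.59144592285156], [235.1750946044922, 150.1984405517578], [321.8365478515625, 155.6147918701172], [317.12451171875, 231.00779724121094]]
```

View pics/crop0.png

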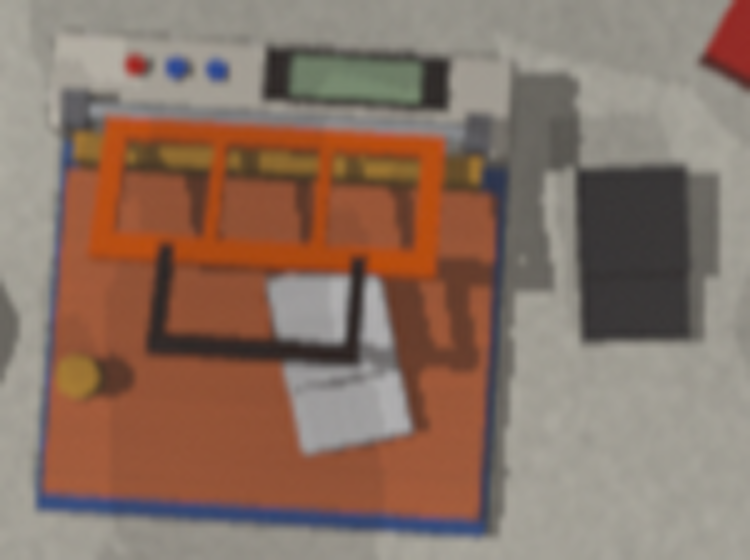

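```bash
python3 - <<'E'
from h import *
c=np.load("top0.npz")
P=lambda x,y,z:ray(c,222+(x+.5)/5-.5,128+(y+.5)/5-.5,z)
def show(n,*a):
    q=[P(*p) for p in a]
    print(n,[np.round(i,0).tolist() for i in q],end=' ')
    if len(q)==2:
        d=q[1]-q[0];print("len %.1f dir(deg) %.1f mid"%(np.hypot(*d[:2]),np.degrees(np.arctan2(d[1],d[0]))),np.round((q[0]+q[1])/2,1))
    else: print()
print("cam",-cv2.Rodrigues(c["rvec"])[0].T@c["tvec"].ravel())
show("platefront L->R",(43,495,20),(484,520,20))
show("basefront",(38,508,5),(487,532,5))
show("fence front top",(75,163,55),(482,185,55))
show("guard edge",(90,252,68),(437,276,68))
show("bar",(150,345,68),(358,357,68))
show("tread front",(303,455,35),(413,430,35))
show("riser",(293,388,50),(397,370,50))
show("far",(266,280,50),(380,272,50))
show("left side",(290,388,50),(266,280,50))
show("weight",(78,375,42))
def Z(x,y):
    u,v=222+x//5,128+y//5
    R=cv2.Rodrigues(c["rvec"])[0];z=c["z_map"][v,u]
    p=R.T@(np.array([(u-c["cx"])/c["fx"]*z,(v-c["cy"])/c["fy"]*z,z])-c["tvec"].ravel());return p.round(0).tolist()
for n,q in dict(bar=(252,347),barL=(190,347),barR=(330,352),panel=(265,257),panelfar=(270,128),plate=(200,450),tread=(350,415),top=(330,310)).items(): print(n,Z(*q))
E
```

```text
cam [ 425.7344883   -38.4336629  1145.87316362]
platefront L->R [[427.0, 198.0, 20.0], [408.0, -43.0, 20.0]] len 242.3 dir(deg) -94.6 mid [417.4  77.5  20. ]
basefront [[420.0, 204.0, 5.0], [401.0, -45.0, 5.0]] len 249.8 dir(deg) -94.4 mid [410.4  79.8   5. ]
fence front top [[605.0, 172.0, 55.0], [587.0, -46.0, 55.0]] len 219.2 dir(deg) -94.5 mid [596.1  62.8  55. ]
guard edge [[555.0, 162.0, 68.0], [538.0, -21.0, 68.0]] len 184.3 dir(deg) -95.4 mid [546.3  70.4  68. ]
bar [[505.0, 131.0, 68.0], [496.0, 21.0, 68.0]] len 110.0 dir(deg) -94.7 mid [500.2  76.1  68. ]
tread front [[445.0, 54.0, 35.0], [457.0, -6.0, 35.0]] len 61.1 dir(deg) -78.6 mid [451.4  24.1  35. ]
riser [[481.0, 57.0, 50.0], [489.0, 2.0, 50.0]] len 56.5 dir(deg) -81.6 mid [485.2  29.5  50. ]
far [[540.0, 71.0, 50.0], [542.0, 10.0, 50.0]] len 61.5 dir(deg) -87.4 mid [541.   40.2  50. ]
left side [[481.0, 59.0, 50.0], [540.0, 71.0, 50.0]] len 59.6 dir(deg) 11.5 mid [510.3  65.   50. ]
weight [[491.0, 174.0, 42.0]] 
bar [499.0, 72.0, 113.0]
barL [500.0, 103.0, 112.0]
barR [496.0, 32.0, 110.0]
panel [547.0, 66.0, 91.0]
panelfar [618.0, 64.0, 75.0]
plate [449.0, 111.0, 18.0]
tread [465.0, 27.0, 36.0]
top [521.0, 36.0, 49.0]
```

The crop confirms it: the light stepped block spans about (266–413, 272–455) with its tread towards the front, so it is the sample. The bar is at crop (252,347), raised to z≈106, so the guard angle is about 0.3 rad. Estimates: tester origin (537,68) with yaw −4.5°, block centre (498,33) with yaw +11°, bar (498,72,106).

```bash
cat >> h.py <<'E'
from scipy.spatial.transform import Rotation as Ro
def pose():
    from rig import sense
    s=sense();q=s["ee_rot"];return s["eef_pos"],Ro.from_quat([q[1],q[2],q[3],q[0]]),s
TO=np.array([537.,68.,0]);TY=np.radians(-4.5)
def T2W(p): return Ro.from_euler('z',TY).apply(p)+TO
def W2T(p): return Ro.from_euler('z',-TY).apply(np.array(p)-TO)
E
python3 - <<'E'
from h import *
import rig
print([ (k,getattr(rig,k)) for k in dir(rig) if 'grip' in k.lower() or 'depth' in k.lower()])
p,R,s=pose();M=R.as_matrix();print(M.round(3))
tgt=np.array([498,71.5,205.]);N=20;turn=69.5/12
for i in range(N):
    a=np.radians(min(i,12)*turn); Mi=Ro.from_euler('z',a).as_matrix()@M
    print((Mi.T@(tgt-p)/N/1000).round(4).tolist(), -turn/6 if i<12 else 0)
E
```

```text
[('grip_depth', 18.700000000000003)]
[[ 0.961  0.275 -0.   ]
 [ 0.275 -0.961  0.001]
 [ 0.    -0.001 -1.   ]]
[0.0249, -0.0228, -0.0] -0.9652777777777778
[0.0271, -0.0202, -0.0] -0.9652777777777778
[0.029, -0.0174, -0.0] -0.9652777777777778
[0.0306, -0.0143, -0.0] -0.9652777777777778
[0.0319, -0.0112, -0.0] -0.9652777777777778
[0.0329, -0.0079, -0.0] -0.9652777777777778
[0.0335, -0.0045, -0.0] -0.9652777777777778
[0.0338, -0.0011, -0.0] -0.9652777777777778
[0.0337, 0.0023, -0.0] -0.9652777777777778
[0.0333, 0.0057, -0.0] -0.9652777777777778
[0.0326, 0.009, -0.0] -0.9652777777777778
[0.0315, 0.0122, -0.0] -0.9652777777777778
[0.0301, 0.0153, -0.0001] 0
[0.0301, 0.0153, -0.0001] 0
[0.0301, 0.0153, -0.0001] 0
[0.0301, 0.0153, -0.0001] 0
[0.0301, 0.0153, -0.0001] 0
[0.0301, 0.0153, -0.0001] 0
[0.0301, 0.0153, -0.0001] 0
[0.0301, 0.0153, -0.0001] 0
```

Call:
servo_tool(commands=[[-1, [0.025, -0.023, 0], [0, 0, -0.965]], [-1, [0.027, -0.02, 0], [0, 0, -0.965]], [-1, [0.029, -0.0174, 0], [0, 0, -0.965]], [-1, [0.0306, -0.0143, 0], [0, 0, -0.965]], [-1, [0.032, -0.011, 0], [0, 0, -0.965]], [-1, [0.033, -0.008, 0], [0, 0, -0.965]], [-1, [0.0335, -0.0045, 0], [0, 0, -0.965]], [-1, [0.0338, -0.001, 0], [0, 0, -0.965]], [-1, [0.0337, 0.0023, 0], [0, 0, -0.965]], [-1, [0.0333, 0.0057, 0], [0, 0, -0.965]]])

```text
time_s: 0.93
eef_pos: [322.2, -215.2, 204.6]
ee_rot: [-0.0, 0.798, 0.603, 0.0]
force: [-0.0, -0.6, -0.4]
grip_width: 1.001
grip_force: 0.0
```

Call:
servo_tool(commands=[[-1, [0.0326, 0.009, 0], [0, 0, -0.965]], [-1, [0.0315, 0.012, 0], [0, 0, -0.965]], [-1, [0.03, 0.0153, 0], [0, 0, 0]], [-1, [0.03, 0.0153, 0], [0, 0, 0]], [-1, [0.03, 0.0153, 0], [0, 0, 0]], [-1, [0.03, 0.0153, 0], [0, 0, 0]], [-0.3, [0.03, 0.0153, 0], [0, 0, 0]], [-0.3, [0.03, 0.0153, 0], [0, 0, 0]], [-0.3, [0.03, 0.0153, 0], [0, 0, 0]], [-0.3, [0.03, 0.0153, 0], [0, 0, 0]]])

```text
time_s: 1.77
eef_pos: [498.4, 72.2, 204.4]
ee_rot: [-0.0, 0.734, 0.679, -0.0]
force: [-0.3, -1.0, 0.5]
grip_width: 0.65
grip_force: 0.0
```

Call:
servo_tool(commands=[[0.2, [0, 0, 0], [0, 0, 0]], [0.2, [0, 0, 0], [0, 0, 0]], [0.2, [0, 0, 0], [0, 0, 0]]])

```text
time_s: 2.02
eef_pos: [497.6, 70.0, 204.4]
ee_rot: [-0.0, 0.735, 0.679, -0.0]
force: [0.0, 0.2, 0.7]
grip_width: 0.399
grip_force: 0.0
```

```bash
cat >> h.py <<'E'
def wrist(name):
    from rig import capture
    p,R,s=pose();c=capture("wrist");T=np.array(c["T_tool_cam"])
    Rc=R.as_matrix()@T[:3,:3];o=R.as_matrix()@T[:3,3]+p
    c["rvec"]=cv2.Rodrigues(Rc.T)[0];c["tvec"]=-Rc.T@o
    cv2.imwrite(f"pics/{name}.png",c["pixels"][:,:,::-1]);np.savez(name+".npz",**c);return c
def zpt(c,u,v):
    R=cv2.Rodrigues(c["rvec"])[0];z=c["z_map"][v,u]
    return R.T@(np.array([(u-c["cx"])/c["fx"]*z,(v-c["cy"])/c["fy"]*z,z])-c["tvec"].ravel())
E
python3 -c "
from h import *
c=wrist('w0');print(c['fx'],c['T_tool_cam'],proj(c,[498,71.5,106]))
p,R,s=pose();print(s['joints'].round(2),R.as_matrix().round(3))"
```

```text
311.8917964756606 [[-2.05268238e-04 -9.64306889e-01 -2.64787049e-01  6.67444857e+01]
 [ 9.99999646e-01 -4.13935418e-04  7.32258661e-04 -1.20238175e+00]
 [-8.15726810e-04 -2.64786805e-01  9.64306633e-01 -1.69308227e+02]
 [ 0.00000000e+00  0.00000000e+00  0.00000000e+00  1.00000000e+00]] (np.float64(316.1252018227014), np.float64(182.32178926274963))
[-0.09  0.26  1.56 -0.    1.31 -0.01] [[ 0.08   0.997 -0.001]
 [ 0.997 -0.08  -0.   ]
 [-0.    -0.001 -1.   ]]
```

View pics/w0.png

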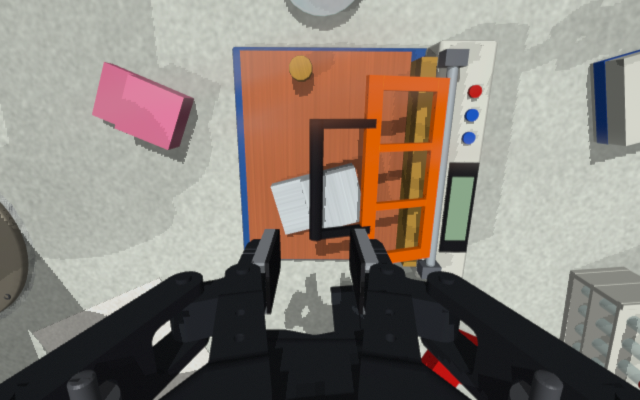

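The wrist view shows the black bar running from (317,123) to (316,235), centred on (316,180) as predicted, with the gripper aligned to it. I'll check the bar's height.

```bash
python3 -c "
from h import *
c=np.load('w0.npz')
for u,v in [(316,150),(317,165),(316,180),(316,200),(316,215),(348,124),(368,95),(366,180),(440,150),(300,205),(345,195)]: print(u,v,zpt(c,u,v).round(1), W2T(zpt(c,u,v)).round(1))"
```

```text
316 150 [500.2 100.8 112.3] [-39.3  29.8 112.3]
317 165 [500.   88.  112.2] [-38.4  17.1 112.2]
316 180 [498.1  74.9 111.5] [-39.3   3.8 111.5]
316 200 [496.7  56.9 111.4] [-39.3 -14.2 111.4]
316 215 [495.7  43.4 112.6] [-39.3 -27.8 112.6]
348 124 [529.  119.4 102.1] [-12.   50.6 102.1]
368 95 [547.8 141.8  96.2] [ 5.  74.4 96.2]
366 180 [543.6  67.4  94.9] [ 6.7 -0.1 94.9]
440 150 [619.8  85.7  71.4] [81.1 24.1 71.4]
300 205 [476.6  29.3  35.6] [-57.1 -43.3  35.6]
345 195 [527.2  41.2  49.7] [ -7.7 -27.4  49.7]
```

Call:
servo_tool(commands=[[0.2, [0, 0, 0.02], [0, 0, 0]], [0.2, [0, 0, 0.025], [0, 0, 0]], [0.2, [0, 0, 0.025], [0, 0, 0]], [0.2, [0, 0, 0.025], [0, 0, 0]], [0.2, [0, 0, 0.015], [0, 0, 0]], [0.2, [0, 0, 0.007], [0, 0, 0]], [0.2, [0, 0, 0], [0, 0, 0]]])

```text
time_s: 2.65
eef_pos: [497.1, 69.6, 86.8]
ee_rot: [-0.001, 0.735, 0.678, -0.001]
force: [0.1, -0.0, 0.9]
grip_width: 0.4
grip_force: 0.0
```

Call:
servo_tool(commands=[[1, [0, 0, 0], [0, 0, 0]], [1, [0, 0, 0], [0, 0, 0]], [1, [0, 0, 0], [0, 0, 0]], [1, [0, 0, 0], [0, 0, 0]], [1, [0, 0, 0], [0, 0, 0]], [1, [0, 0, 0], [0, 0, 0]]], squeeze=30)

```text
time_s: 3.15
eef_pos: [498.1, 70.4, 88.0]
ee_rot: [0.0, 0.735, 0.679, 0.0]
force: [0.0, 0.2, -0.2]
grip_width: -0.003
grip_force: 0.0
```

```bash
python3 - <<'E'
from h import *
p,R,s=pose();g=p+R.apply([0,0,-18.7]);print(p.round(1),R.as_matrix().round(3).tolist(),W2T(g),s["force"],s["grip_width"],s["grip_force"])
# swing in tool axes (tool y ~ +tester x, tool z down): 15 rows
th0=np.arcsin((106-68)/130);N=15
th=th0+(1.5708-th0)*(np.arange(N+1)/N)
q=np.c_[-130*np.cos(th),130*np.sin(th)]
print(th0);print(np.c_[np.diff(q[:,0]),-np.diff(q[:,1])].round(2).tolist())
E
```

```text
[498.1  70.4  88. ] [[0.079, 0.997, 0.0], [0.997, -0.079, -0.0], [-0.0, 0.0, -1.0]] [-39.01366516  -0.65211311 106.68395589] [ 0.01329104  0.22184117 -0.21779167] -0.0026469667545317654 0.0
0.2966390362691751
[[3.67, -10.41], [4.54, -10.06], [5.38, -9.64], [6.18, -9.15], [6.93, -8.59], [7.64, -7.97], [8.28, -7.3], [8.87, -6.57], [9.4, -5.79], [9.86, -4.97], [10.24, -4.12], [10.56, -3.23], [10.79, -2.33], [10.95, -1.4], [11.03, -0.47]]
```

The gripper shut on nothing, so I'll look.

```bash
python3 -c "
from h import *
from rig import capture
wrist('w1')
c=capture('scene');cv2.imwrite('pics/s1.png',cv2.resize(c['pixels'][150:280,260:430,::-1],None,fx=4.5,fy=4.5,interpolation=2))"
```

```text
(no output)
```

View pics/w1.png

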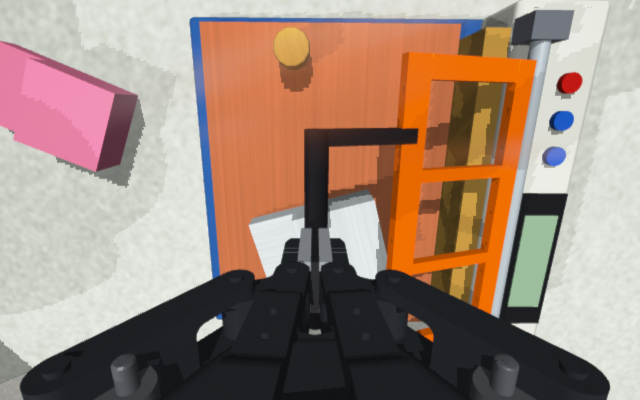

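View pics/s1.png

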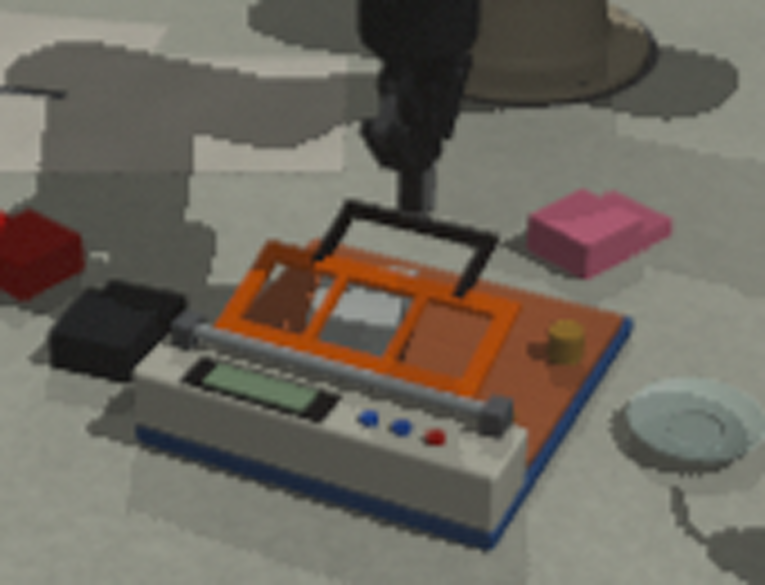

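```bash
python3 -c "
from h import *
c=np.load('w1.npz')
for u,v in [(316,145),(316,165),(316,185),(316,205),(316,220),(309,250),(309,238),(322,240),(305,300),(360,136),(400,135),(408,160),(515,150),(290,260)]: print(u,v,zpt(c,u,v).round(1), W2T(zpt(c,u,v)).round(1))
print(proj(c,[498.1,70.4,88]),proj(c,[498.1,70.4,106.7]))"
```

```text
316 145 [501.5 119.5 112.4] [-39.4  48.5 112.4]
316 165 [500.8 110.3 113.1] [-39.4  39.3 113.1]
316 185 [500.  100.3 111.6] [-39.4  29.3 111.6]
316 205 [499.3  90.3 112. ] [-39.4  19.3 112. ]
316 220 [498.7  82.7 112.5] [-39.4  11.7 112.5]
309 250 [495.6  81.4 142.5] [-42.4  10.1 142.5]
309 238 [495.4  81.4 130.7] [-42.6  10.1 130.7]
322 240 [501.   80.6 131.9] [-36.9   9.7 131.9]
305 300 [494.4  77.7 170.6] [-43.2   6.4 170.6]
360 136 [523.4 120.9 102.2] [-17.7  51.7 102.2]
400 135 [544.3 119.3  97.4] [ 3.3 51.7 97.4]
408 160 [549.1 105.7  94.8] [ 9.1 38.5 94.8]
515 150 [618.7 102.4  72.8] [78.7 40.7 72.8]
290 260 [487.7  78.2 143.8] [-50.    6.3 143.8]
(np.float64(316.4436975060843), np.float64(225.02928244516977)) (np.float64(316.70282378260424), np.float64(238.23920123234436))
```

```bash
python3 -c "
from h import *
for n in ('w0','w1'):
  c=np.load(n+'.npz');T=c['T_tool_cam'];z=c['z_map']
  for v in (228,230,232,234,240,250,270,290):
    o=[]
    for u in ((262,270,276,360,354,368) if n=='w0' else (302,308,312,320,325,335)):
      d=z[v,u];q=T@[(u-c['cx'])/c['fx']*d,(v-c['cy'])/c['fy']*d,d,1];o.append(q[:3].round(0).tolist())
    print(n,v,o)
"
```

```text
w0 228 [[-77.0, -65.0, 184.0], [-76.0, -55.0, 184.0], [-76.0, -48.0, 184.0], [-45.0, 42.0, 107.0], [-44.0, 36.0, 104.0], [-46.0, 50.0, 110.0]]
w0 230 [[-79.0, -65.0, 185.0], [11.0, -22.0, -33.0], [11.0, -19.0, -34.0], [11.0, 20.0, -34.0], [10.0, 18.0, -32.0], [-49.0, 51.0, 110.0]]
w0 232 [[-82.0, -65.0, 184.0], [11.0, -22.0, -36.0], [11.0, -19.0, -35.0], [11.0, 20.0, -35.0], [11.0, 17.0, -36.0], [-51.0, 51.0, 110.0]]
w0 234 [[-84.0, -65.0, 184.0], [11.0, -21.0, -38.0], [11.0, -19.0, -38.0], [11.0, 19.0, -39.0], [10.0, 17.0, -37.0], [-53.0, 51.0, 111.0]]
w0 240 [[10.0, -24.0, -44.0], [11.0, -20.0, -46.0], [10.0, -18.0, -42.0], [11.0, 18.0, -46.0], [10.0, 16.0, -44.0], [11.0, 22.0, -45.0]]
w0 250 [[11.0, -22.0, -55.0], [11.0, -19.0, -55.0], [5.0, -18.0, -42.0], [10.0, 17.0, -54.0], [7.0, 16.0, -46.0], [11.0, 20.0, -54.0]]
w0 270 [[8.0, -21.0, -65.0], [6.0, -18.0, -62.0], [-4.0, -18.0, -45.0], [7.0, 16.0, -64.0], [-1.0, 16.0, -49.0], [8.0, 19.0, -65.0]]
w0 290 [[17.0, -16.0, -92.0], [-2.0, -18.0, -64.0], [-175.0, -53.0, 204.0], [-1.0, 16.0, -65.0], [-11.0, 16.0, -50.0], [17.0, 14.0, -92
[... 350 characters left out ...]
, -35.0], [11.0, 4.0, -37.0], [-20.0, 14.0, 38.0]]
w1 234 [[10.0, -7.0, -37.0], [11.0, -4.0, -38.0], [11.0, -2.0, -39.0], [11.0, 1.0, -38.0], [11.0, 4.0, -38.0], [-22.0, 14.0, 38.0]]
w1 240 [[11.0, -7.0, -45.0], [11.0, -4.0, -46.0], [11.0, -2.0, -45.0], [11.0, 1.0, -45.0], [11.0, 3.0, -45.0], [6.0, 8.0, -35.0]]
w1 250 [[10.0, -6.0, -54.0], [11.0, -4.0, -55.0], [11.0, -2.0, -54.0], [11.0, 1.0, -54.0], [11.0, 3.0, -55.0], [7.0, 8.0, -47.0]]
w1 270 [[12.0, -5.0, -72.0], [12.0, -3.0, -73.0], [8.0, -2.0, -65.0], [7.0, 1.0, -63.0], [12.0, 3.0, -72.0], [12.0, 6.0, -73.0]]
w1 290 [[12.0, -5.0, -85.0], [5.0, -3.0, -74.0], [-2.0, -2.0, -63.0], [4.0, 1.0, -72.0], [11.0, 2.0, -84.0], [12.0, 5.0, -85.0]]
```

The depth map puts the finger tips 30 mm behind the reported TCP (tool z ≈ −30), so the pads shut just above the bar at z≈118. The bar hasn't moved. I'll allow for this offset by opening, going 30 mm lower and closing.

Call:
servo_tool(commands=[[0.2, [0, 0, 0], [0, 0, 0]], [0.2, [0, 0, 0], [0, 0, 0]], [0.2, [0, 0, 0], [0, 0, 0]], [0.2, [0, 0, 0], [0, 0, 0]], [0.2, [0, 0, 0.01], [0, 0, 0]], [0.2, [0, 0, 0.01], [0, 0, 0]], [0.2, [0, 0, 0.01], [0, 0, 0]], [0.2, [0, 0, 0], [0, 0, 0]], [0.2, [0, 0, 0], [0, 0, 0]]])

```text
time_s: 4.0
eef_pos: [497.5, 70.4, 56.8]
ee_rot: [-0.001, 0.735, 0.678, -0.001]
force: [-0.0, -0.0, 0.5]
grip_width: 0.399
grip_force: 0.0
```

Call:
servo_tool(commands=[[1, [0, 0, 0], [0, 0, 0]], [1, [0, 0, 0], [0, 0, 0]], [1, [0, 0, 0], [0, 0, 0]], [1, [0, 0, 0], [0, 0, 0]], [1, [0, 0, 0], [0, 0, 0]], [1, [0, 0, 0], [0, 0, 0]]], squeeze=30)

```text
time_s: 4.5
eef_pos: [498.5, 70.3, 58.0]
ee_rot: [0.001, 0.735, 0.678, 0.001]
force: [4.6, 0.1, -0.4]
grip_width: 0.13
grip_force: 29.4
```

Bar gripped (opening about 11 mm). Now I'll swing the guard up along the arc.

Call:
servo_tool(commands=[[1, [0, 0.0037, -0.0104], [0, 0, 0]], [1, [0, 0.0045, -0.01], [0, 0, 0]], [1, [0, 0.0054, -0.0097], [0, 0, 0]], [1, [0, 0.0062, -0.0092], [0, 0, 0]], [1, [0, 0.0069, -0.0086], [0, 0, 0]], [1, [0, 0.0076, -0.008], [0, 0, 0]], [1, [0, 0.0083, -0.0073], [0, 0, 0]], [1, [0, 0.0089, -0.0066], [0, 0, 0]]])

```text
time_s: 5.17
eef_pos: [546.3, 66.3, 128.3]
ee_rot: [-0.003, 0.734, 0.679, -0.003]
force: [-14.7, -2.2, 12.2]
grip_width: 0.127
grip_force: 30.3
```

Call:
servo_tool(commands=[[1, [0, 0.0094, -0.0058], [0, 0, 0]], [1, [0, 0.0099, -0.005], [0, 0, 0]], [1, [0, 0.0102, -0.0041], [0, 0, 0]], [1, [0, 0.0106, -0.0032], [0, 0, 0]], [1, [0, 0.0108, -0.0023], [0, 0, 0]], [1, [0, 0.011, -0.0014], [0, 0, 0]], [1, [0, 0.011, -0.0005], [0, 0, 0]], [1, [0, 0, 0], [0, 0, 0]], [1, [0, 0, 0], [0, 0, 0]]])

```text
time_s: 5.92
eef_pos: [622.1, 59.9, 150.2]
ee_rot: [0.0, 0.735, 0.678, -0.0]
force: [-0.5, -3.8, 4.8]
grip_width: 0.126
grip_force: 31.2
```

```bash
python3 - <<'E'
from h import *
p,R,s=pose();g=p+R.apply([0,0,-48]);print(W2T(g),s["force"],s["grip_width"],s["grip_force"],R.as_matrix().round(3)[:,1])
c=wrist("w2")
hsv=cv2.cvtColor(c["pixels"],cv2.COLOR_RGB2HSV)
m=((hsv[...,0]<14)&(hsv[...,1]>200)&(hsv[...,2]>120)&(c["z_map"]>0))
vs,us=np.nonzero(m)
if len(us):
    P=np.array([W2T(zpt(c,u,v)) for u,v in zip(us[::3],vs[::3])]);P=P[P[:,2]>80]
    print(len(P),P.mean(0),np.percentile(P,[2,50,98],axis=0).round(1))
E
```

```text
[ 85.50386182  -1.34413291 198.16248422] [-0.54851152 -3.84666137  4.82693142] 0.1259274395168123 31.15082859992981 [ 0.997 -0.08  -0.   ]
60 [ 84.95084657  78.51008911 153.00907099] [[ 82.7  74.  151.4]
 [ 84.8  78.5 153. ]
 [ 87.3  82.7 154.4]]
```

The panel edge measures at x=85.0, z=153 in the tester frame, so the guard is upright. I'll release it, go straight up, back away, then look at the block.

Call:
servo_tool(commands=[[0.2, [0, 0, 0], [0, 0, 0]], [0.2, [0, 0, 0], [0, 0, 0]], [0.2, [0, 0, 0], [0, 0, 0]], [0.2, [0, 0, 0], [0, 0, 0]], [0.2, [0, 0, -0.01], [0, 0, 0]], [0.2, [0, 0, -0.02], [0, 0, 0]], [0.2, [0, 0, -0.02], [0, 0, 0]], [0.2, [0, 0, -0.02], [0, 0, 0]]])

```text
time_s: 6.63
eef_pos: [621.8, 60.6, 221.4]
ee_rot: [0.0, 0.735, 0.679, 0.0]
force: [0.4, -0.9, -0.1]
grip_width: 0.403
grip_force: 0.0
```

Call:
servo_tool(commands=[[1, [-0.007, -0.03, 0], [0, 0, 0]], [1, [-0.007, -0.03, 0], [0, 0, 0]], [1, [-0.007, -0.03, 0], [0, 0, 0]], [1, [-0.007, -0.03, 0], [0, 0, 0]], [1, [-0.007, -0.03, 0], [0, 0, 0]], [1, [0, 0, 0], [0, 0, 0]], [1, [0, 0, 0], [0, 0, 0]], [1, [0, 0, 0], [0, 0, 0]]], squeeze=60)

```text
time_s: 7.3
eef_pos: [470.4, 37.5, 220.6]
ee_rot: [0.001, 0.735, 0.678, 0.001]
force: [-0.1, 0.6, -0.4]
grip_width: -0.002
grip_force: 0.0
```

```bash
python3 - <<'E'
from h import *
from rig import capture
p,R,s=pose();print(W2T(p),s["force"],s["grip_width"],s["time_s"])
c=wrist("w3");t=capture("top");np.savez("top1.npz",**t)
print(proj(c,[498,33.5,50]),proj(t,[498,33.5,50]))
hsv=cv2.cvtColor(t["pixels"],cv2.COLOR_RGB2HSV)
vs,us=np.nonzero((hsv[...,0]<14)&(hsv[...,1]>200)&(hsv[...,2]>120)&(t["z_map"]>0))
P=np.array([W2T(zpt(t,u,v)) for u,v in zip(us,vs)]);P=P[P[:,2]>100]
print(len(P),np.percentile(P,[5,50,95],axis=0).round(1) if len(P) else '')
cv2.imwrite("pics/both.png",np.vstack([c["pixels"][:260,100:600,::-1],cv2.resize(t["pixels"][128:240,222:372,::-1],(500,373),interpolation=2)])[:600])
E
```

```text
[-63.98464167 -35.64238845 220.63499563] [-0.12428444  0.5803346  -0.3870618 ] -0.002096732981701244 7.3
(np.float64(340.17368086009276), np.float64(169.74883496432653)) (np.float64(289.02076711239494), np.float64(198.67978287816024))
214 [[ 33.8  82.9 149.1]
 [ 64.4 356.6 154.9]
 [404.6 590.8 197.2]]
```

View pics/both.png

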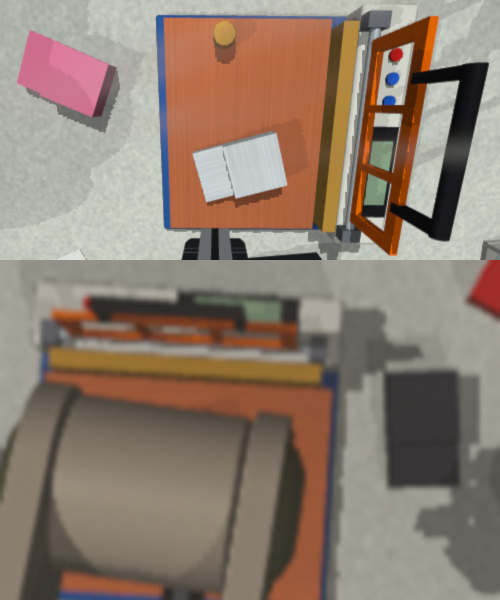

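The guard stands upright, with the bar at about (455,150) in the wrist crop and the panel at (390,130). The block is free: tread corners (193,153) and (206,202), riser (222,146)–(235,199), far end (273,132)–(287,186).

```bash
python3 - <<'E'
from h import *
c=np.load("w3.npz")
for n,u,v,z in [("tfL",293,153,35),("tfR",306,202,35),("rL",322,146,50),("rR",335,199,50),("fL",373,132,50),("fR",387,186,50),("fenceT",450,60,55),("fenceB",420,220,55)]:
    print(n,W2T(ray(c,u,v,z)).round(1))
for u,v in [(565,90),(557,150),(545,220),(300,180),(360,160),(300,100),(430,165)]: print(u,v,W2T(zpt(c,u,v)).round(1))
E
```

```text
tfL [-89.1 -20.9  35. ]
tfR [-74.8 -79.5  35. ]
rL [-56.5 -11.2  50. ]
rR [-41.4 -71.3  50. ]
fL [-1.7  3.8 50. ]
fR [ 16.9 -56.2  50. ]
fenceT [70.9 75.  55. ]
fenceB [ 55.9 -95.1  55. ]
565 90 [ 79.6  39.7 201.3]
557 150 [ 81.1   5.2 202.5]
545 220 [ 82.3 -39.5 202.9]
300 180 [-81.6 -52.7  34.7]
360 160 [-14.7 -26.4  51. ]
300 100 [-81.   37.4  19.5]
430 165 [ 60.9 -31.2  55.6]
```

Block in the tester frame: riser middle (−49,−41), yaw ≈ 15°. I'll lower the shut fingers over the tread, with the 22 mm finger back facing the riser, stopping just above it.

Call:
servo_tool(commands=[[1, [-0.0034, -0.001, 0.02], [0, 0, 0]], [1, [0, 0, 0.03], [0, 0, 0]], [1, [0, 0, 0.03], [0, 0, 0]], [1, [0, 0, 0.03], [0, 0, 0]], [1, [0, 0, 0.03], [0, 0, 0]], [1, [0, 0, 0.03], [0, 0, 0]], [1, [0, 0, 0.02], [0, 0, 0]], [1, [0, 0, 0.012], [0, 0, 0]], [1, [0, 0, 0], [0, 0, 0]], [1, [0, 0, 0], [0, 0, 0]]])

```text
time_s: 8.23
eef_pos: [468.8, 34.3, 17.5]
ee_rot: [-0.0, 0.735, 0.679, -0.0]
force: [1.0, -0.2, -0.5]
grip_width: -0.0
grip_force: 0.0
```

Call:
servo_tool(commands=[[1, [0, 0, 0.002], [0, 0, 0]], [1, [0, 0, 0.002], [0, 0, 0]], [1, [0, 0, 0.002], [0, 0, 0]], [1, [0, 0, 0], [0, 0, 0]], [1, [0, 0, 0], [0, 0, 0]]])

```text
time_s: 8.65
eef_pos: [468.5, 34.2, 12.0]
ee_rot: [0.0, 0.735, 0.678, 0.0]
force: [-0.7, -0.3, -0.7]
grip_width: -0.004
grip_force: 0.0
```

Call:
servo_tool(commands=[[1, [0, 0, 0.001], [0, 0, 0]], [1, [0, 0, 0.001], [0, 0, 0]], [1, [0, 0, 0.001], [0, 0, 0]], [1, [0, 0, 0.001], [0, 0, 0]], [1, [0, 0, 0], [0, 0, 0]]])

```text
time_s: 9.07
eef_pos: [468.5, 34.2, 8.4]
ee_rot: [0.0, 0.735, 0.679, 0.0]
force: [-3.6, -0.3, 9.8]
grip_width: -0.003
grip_force: 5.2
```

```bash
python3 - <<'E'
from h import *
p,R,s=pose();print(W2T(p),s["force"])
c=wrist("w4");cv2.imwrite("pics/w4c.png",cv2.resize(c["pixels"][100:320,180:480,::-1],None,fx=2.4,fy=2.4))
print(np.percentile([W2T(zpt(c,u,v))[2] for u in (304,310,322) for v in range(225,231)],[0,50]))
E
```

```text
[-65.6468945  -39.06813791   8.42342049] [-3.62696464 -0.33413226  9.82227049]
[34.81797849 38.8703069 ]
```

View pics/w4c.png

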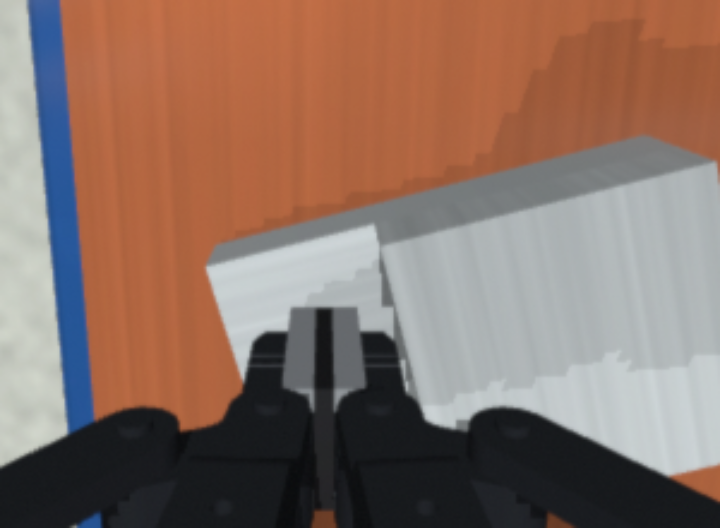

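The finger tip rests on the tread at crop (323,310), with the riser just ahead at about (390,310). Contact is at TCP z≈9. I'll lift 2.5 mm and slide the block gently forward.

Call:
servo_tool(commands=[[1, [0, 0, -0.0025], [0, 0, 0]], [1, [0, 0.001, 0], [0, 0, 0]], [1, [0, 0.001, 0], [0, 0, 0]], [1, [0, 0.001, 0], [0, 0, 0]], [1, [0, 0.001, 0], [0, 0, 0]], [1, [0, 0.001, 0], [0, 0, 0]], [1, [0, 0.001, 0], [0, 0, 0]], [1, [0, 0.001, 0], [0, 0, 0]], [1, [0, 0.001, 0], [0, 0, 0]], [1, [0, 0.001, 0], [0, 0, 0]]])

```text
time_s: 9.95
eef_pos: [477.4, 33.5, 10.2]
ee_rot: [-0.0, 0.735, 0.679, -0.0]
force: [-1.3, 0.0, -0.4]
grip_width: -0.002
grip_force: 0.5
```

Call:
servo_tool(commands=[[1, [0, 0.002, 0], [0, 0, 0]], [1, [0, 0.002, 0], [0, 0, 0]], [1, [0, 0.002, 0], [0, 0, 0]], [1, [0, 0.002, 0], [0, 0, 0]], [1, [0, 0.002, 0], [0, 0, 0]], [1, [0, 0.002, 0], [0, 0, 0]], [1, [0, 0.002, 0], [0, 0, 0]], [1, [0, 0.002, 0], [0, 0, 0]], [1, [0, 0.002, 0], [0, 0, 0]], [1, [0, 0.002, 0], [0, 0, 0]]])

```text
time_s: 10.78
eef_pos: [497.5, 31.9, 10.3]
ee_rot: [0.0, 0.735, 0.678, 0.0]
force: [-0.9, 1.1, -0.7]
grip_width: 0.002
grip_force: 0.5
```

```bash
cat > look.py <<'E'
from h import *
import sys
n=sys.argv[1];p,R,s=pose();print(W2T(p).round(1),s["force"].round(1),s["time_s"])
c=wrist(n)
z=c["z_map"];vv,uu=np.mgrid[0:400,0:640]
M=cv2.Rodrigues(c["rvec"])[0];X=np.stack([(uu-c["cx"])/c["fx"]*z,(vv-c["cy"])/c["fy"]*z,z],-1)
W=W2T(((X-np.ravel(c["tvec"]))@M).reshape(-1,3)).reshape(400,640,3)
sat=cv2.cvtColor(c["pixels"],cv2.COLOR_RGB2HSV)[...,1]
# block top: z 47..53, grey
m=((abs(W[...,2]-50)<3)&(sat<60)&(W[...,1]>-110)&(W[...,1]<60)&(W[...,0]<65)).astype(np.uint8)
m=cv2.morphologyEx(m,cv2.MORPH_OPEN,np.ones((3,3)))
k=max(cv2.findContours(m,0,1)[0],key=cv2.contourArea)[:,0]
Q=np.array([W2T(ray(c,u,v,50))[:2] for u,v in k],np.float32)
r=cv2.minAreaRect(Q);print(r);print(cv2.boxPoints(r).round(1).tolist())
E
python3 look.py w5
```

```text
[-36.5 -39.1  10.3] [-0.9  1.1 -0.7] 10.7833
((3.6708126068115234, -37.24567794799805), (65.96414947509766, 60.94778823852539), 7.734063148498535)
[[-33.099998474121094, -11.5], [-24.899999618530273, -71.9000015258789], [40.5, -63.0], [32.29999923706055, -2.5999999046325684]]
```

The block is following and turning straight (yaw 15° → 8°). I'll continue more slowly.

Call:
servo_tool(commands=[[1, [0, 0.0015, 0], [0, 0, 0]], [1, [0, 0.0015, 0], [0, 0, 0]], [1, [0, 0.0015, 0], [0, 0, 0]], [1, [0, 0.0015, 0], [0, 0, 0]], [1, [0, 0.0015, 0], [0, 0, 0]], [1, [0, 0.0015, 0], [0, 0, 0]], [1, [0, 0.0015, 0], [0, 0, 0]], [1, [0, 0.0015, 0], [0, 0, 0]], [1, [0, 0.001, 0], [0, 0, 0]], [1, [0, 0.001, 0], [0, 0, 0]]])

```text
time_s: 11.67
eef_pos: [511.4, 30.8, 10.3]
ee_rot: [0.0, 0.735, 0.679, 0.0]
force: [-1.2, 0.8, -0.7]
grip_width: 0.001
grip_force: 0.6
```

```bash
python3 look.py w6
```

```text
[-22.6 -39.1  10.3] [-1.2  0.8 -0.7] 11.6667
((17.06334686279297, -37.37196350097656), (66.048828125, 57.398826599121094), 3.6057937145233154)
[[-17.700000762939453, -10.800000190734863], [-14.100000381469727, -68.0999984741211], [51.79999923706055, -63.900001525878906], [48.20000076293945, -6.699999809265137]]
```

Call:
servo_tool(commands=[[1, [0, 0.0008, 0], [0, 0, 0]], [1, [0, 0.0008, 0], [0, 0, 0]], [1, [0, 0.0008, 0], [0, 0, 0]], [1, [0, 0.0008, 0], [0, 0, 0]], [1, [0, 0.0008, 0], [0, 0, 0]], [1, [0, 0.0008, 0], [0, 0, 0]], [1, [0, 0.0006, 0], [0, 0, 0]], [1, [0, 0.0006, 0], [0, 0, 0]], [1, [0, 0.0006, 0], [0, 0, 0]], [1, [0, 0.0006, 0], [0, 0, 0]]])

```text
time_s: 12.55
eef_pos: [518.5, 30.2, 10.3]
ee_rot: [-0.0, 0.735, 0.679, -0.0]
force: [-1.4, 1.0, -1.0]
grip_width: 0.006
grip_force: 0.6
```

Call:
servo_tool(commands=[[1, [0, 0.0005, 0], [0, 0, 0]], [1, [0, 0.0005, 0], [0, 0, 0]], [1, [0, 0.0005, 0], [0, 0, 0]], [1, [0, 0.0005, 0], [0, 0, 0]], [1, [0, 0, 0], [0, 0, 0]]])

```text
time_s: 12.97
eef_pos: [520.4, 30.1, 10.3]
ee_rot: [-0.0, 0.735, 0.679, -0.0]
force: [-2.1, 0.4, 0.6]
grip_width: 0.0
grip_force: 0.9
```

Call:
servo_tool(commands=[[1, [0, 0.0005, 0], [0, 0, 0]], [1, [0, 0.0005, 0], [0, 0, 0]], [1, [0, 0.0005, 0], [0, 0, 0]], [1, [0, 0.0005, 0], [0, 0, 0]], [1, [0, 0, 0], [0, 0, 0]]])

```text
time_s: 13.38
eef_pos: [521.0, 30.2, 10.1]
ee_rot: [-0.001, 0.735, 0.679, -0.001]
force: [-8.7, 1.0, 4.1]
grip_width: -0.001
grip_force: 4.5
```

```bash
python3 look.py w7; python3 -c "
import cv2;i=cv2.imread('pics/w7.png');cv2.imwrite('pics/w7c.png',cv2.resize(i[80:300,200:500],None,fx=2.4,fy=2.4))"
```

```text
[-13.  -38.9  10.1] [-8.7  1.   4.1] 13.3833
((26.605510711669922, -36.29951477050781), (51.57185745239258, 66.2618637084961), 89.59342193603516)
[[-6.699999809265137, -61.79999923706055], [59.599998474121094, -62.29999923706055], [59.900001525878906, -10.699999809265137], [-6.300000190734863, -10.300000190734863]]
```

View pics/w7c.png

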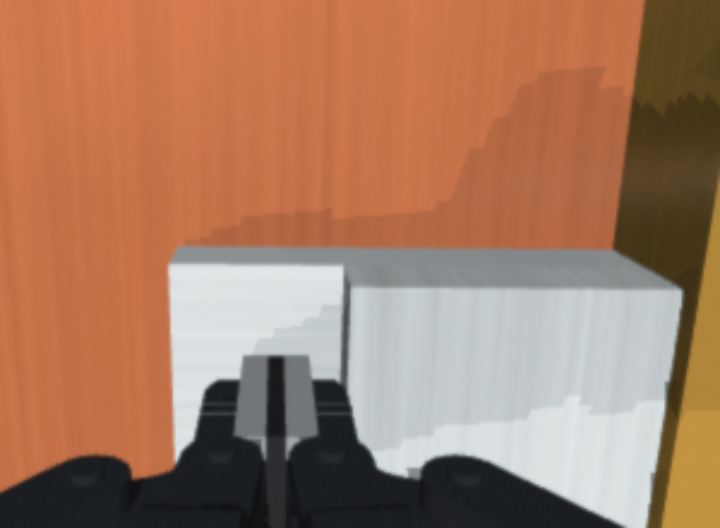

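The block sits flush: its far face measures at x≈59.9, its yaw is ≈0.4°, and no gap shows at the crop's (650,400) edge. Now I'll build up the diagonal push.

Call:
servo_tool(commands=[[1, [0, 0.0002, 0.0005], [0, 0, 0]], [1, [0, 0.0002, 0.0005], [0, 0, 0]], [1, [0, 0.0002, 0.0005], [0, 0, 0]], [1, [0, 0, 0.0005], [0, 0, 0]], [1, [0, 0, 0], [0, 0, 0]], [1, [0, 0, 0], [0, 0, 0]], [1, [0, 0, 0], [0, 0, 0]]])

```text
time_s: 14.02
eef_pos: [521.0, 30.2, 8.4]
ee_rot: [-0.002, 0.734, 0.679, -0.002]
force: [-13.7, 1.4, 12.4]
grip_width: -0.001
grip_force: 9.7
```

Call:
servo_tool(commands=[[1, [0, 0.0002, 0.0003], [0, 0, 0]], [1, [0, 0, 0], [0, 0, 0]], [1, [0, 0, 0], [0, 0, 0]], [1, [0, 0, 0], [0, 0, 0]], [1, [0, 0, 0], [0, 0, 0]], [1, [0, 0, 0], [0, 0, 0]], [1, [0, 0, 0], [0, 0, 0]], [1, [0, 0, 0], [0, 0, 0]], [1, [0, 0, 0], [0, 0, 0]], [1, [0, 0, 0], [0, 0, 0]]])

```text
time_s: 14.85
eef_pos: [521.0, 30.2, 8.4]
ee_rot: [-0.002, 0.734, 0.679, -0.002]
force: [-16.5, 0.6, 15.6]
grip_width: -0.003
grip_force: 11.8
```

```bash
python3 look.py w8; python3 - <<'E'
from h import *
from rig import capture
# guard check from scene cam: bar/panel depth points of orange
c=capture("scene");hsv=cv2.cvtColor(c["pixels"],cv2.COLOR_RGB2HSV)
vs,us=np.nonzero((hsv[...,0]<14)&(hsv[...,1]>190)&(hsv[...,2]>100)&(c["z_map"]>0))
P=np.array([W2T(zpt(c,u,v)) for u,v in zip(us,vs)]);P=P[(P[:,2]>70)&(P[:,2]<160)&(abs(P[:,1])<95)&(abs(P[:,0]-85)<90)]
a=np.polyfit(P[:,2],P[:,0],1);print(len(P),"guard angle",np.pi/2+np.arctan(a[0]),P.mean(0))
E
```

```text
[-13.  -38.9   8.4] [-16.5   0.6  15.6] 14.85
((29.04344940185547, -35.95497131347656), (50.82622528076172, 61.42893981933594), 89.53931427001953)
[[-1.899999976158142, -61.099998474121094], [59.599998474121094, -61.599998474121094], [60.0, -10.800000190734863], [-1.5, -10.300000190734863]]
110 guard angle 1.5717080024887644 [ 88.12598813  37.99761127 111.5904661 ]
```

The guard is upright (1.57 rad) and the block is flush. The push is steady at about 16 N each way, so I'm handing in.

```bash
python3 -c "
from rig import *
print(finish_job())"
```

```text
the job is handed in; nothing more can be done
None
```

The job is handed in at about 15 s: the guard stands upright (measured 1.57 rad), the block is flush with the fence (far face at x ≈ 60 mm, about 0.5° off parallel), and the arm holds it with a steady push of about 16 N toward the fence and 16 N down.

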